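# Tilt a pile of ceramic plates into a spring-loaded carrier

## Robot

A 7-joint arm with a two-finger parallel gripper is mounted at the origin on the work surface; the furniture and walls round the work are solid. World frame = base frame: x ahead of the robot, y to its left, z up, the work surface at z = 0. Lengths are in mm, angles in rad, forces in N, time in s.
With the tool pointing down it reaches from about 425 to 1025 mm from the base axis. Payload 9.4 kg.
Tool frame: the origin (TCP) lies at the very end of the fingers, on their centre line; the grasp point (between the pads) lies 19 mm behind it; z points along the fingers, y is the line along which they close (so a half turn about z gives the same grasp; the last joint's range is limited). The gripper opens to 93 mm and grips with 3 to 60 N. Pads are 15 mm wide; open, the fingers measure 128 mm over their backs; the gripper's body (75 mm by 188 mm) begins 65 mm behind the grasp point.
Start: joints at [-0.077, 0.599, -0.003, 1.599, 0.002, 0.943, -0.08], TCP at [724.999, -0.008, 218.618] pointing down, gripper open.
Joint ranges: [-2.57, 2.57], [-0.35, 1.97], [-1.29, 1.29], [0.11, 2.56], [-1.05, 4.19], [0.11, 1.86], [-2.63, 2.63]. Speed limits (rad/s): [2.22, 2.22, 3.01, 3.01, 3.14, 3.14, 3.14].

## Interface

Orientations are given as a rotation vector (axis times angle).
In Python, from bench import env gives the robot as it stands.
- The arm moves only by the tool send_path, called after ">>>" as a command line: name --argument value ..., lists and objects as JSON in quotes. Schema: {"type":"object","properties":{"steps":{"type":"array","items":{"type":"object","properties":{"finger_gap":{"type":"number"},"sx":{"type":"number"},"sy":{"type":"number"},"sz":{"type":"number"},"rx":{"type":"number"},"ry":{"type":"number"},"rz":{"type":"number"}},"additionalProperties":false,"required":["finger_gap"]},"minItems":1,"maxItems":10},"only":{"type":"string"},"quiet":{"type":"boolean"},"lines":{"type":"string"}},"required":["steps"],"additionalProperties":false}. steps is a list of rows, 1 to 10 of them, each an object with the fields finger_gap (the opening from 0.0 (shut) to 1.0 (fully open)), sx, sy, sz (the shift in mm), rx, ry, rz (a rotation vector in rad); a field left out counts as zero (the opening has to be given); each row is the pose to reach, as a shift and turn from the pose commanded when the call began, along the tool's axes at that moment; what a row does not reach only later rows make up. A row lasts 1/8 s, in which the tool goes at most 62.5 mm and 0.188 rad, less where a joint would pass 70% of its speed; a pose out of reach is approached as far as the arm can. The fingers move at their own pace and stop on an object; the grip force is fixed at half the most. Time passes only in rows, so rows that do not move let the fingers close. The tool returns the time, the measured TCP pose, the force, the opening and the grip force at its end. only (a regular expression) keeps the lines of the reply that match it, lines (a string "A,B") keeps lines A to B, and quiet returns only ok. Input that does not fit is refused with a message, and nothing moves.
- env.read_state(): the state, without advancing time (a new reading comes with each control period).
- env.capture(name): name is "scene" or "side" or "wrist"; returns the picture (384x512x3 uint8, red, green, blue); there is no depth.
- env.get_calibration(name): a dict with "camera_matrix" (3x3 intrinsics, pixels), "k1" (the pictures are not rectified: a ray, as slopes to the right and down, at radius r is drawn at 1 + k1 r^2 times it, then the intrinsics apply), "rvec" (rotation vector, rad) and "tvec" (3), from world to camera coordinates, as OpenCV has them. Camera axes: x right, y down, z forward; pixel columns grow to the right and rows downward; lengths in mm; the calibration is good to about 2 mm. A picture is of the moment at which its call begins: read the wrist's pose just before it. get_calibration takes no time and is no camera call; for the wrist camera it gives the pose at the moment of the call.
- env.finish_job(): hands the job in; it is judged then, once.
The state is a dict: "time_s": time; "joints": joint angles; "qvel": joint speeds; "joint_efforts": joint torques, N m; "position": TCP position; "tool_rot": TCP orientation; "force": force on the tool from outside, world axes, zero at the start; "moment": the same for the moment, N m; "finger_gap": opening from 0.0 (shut) to 1.0 (fully open); "gripper_force": force on a finger pad.
Only numpy, scipy, OpenCV 4.12 (cv2) and the standard library are available. Lean on these libraries where they do the work, as an engineer would, in place of code of your own. Each camera call takes 0.05 s, during which the arm holds its last target. There are 200 camera calls.

## Task

Lift the three white ceramic plates together as one pile and load the pile into the aluminium spring carrier: tilt it so that one end goes in under the dark lip against the orange spring plate, push the spring back and lower the other end behind the plain end wall. Leave all three plates lying flat on one another on the carrier floor, held by the spring, let go of them, and do not knock the jar, mortar or vial about.

Things in the scene. Friction and masses are not known exactly. Their poses are not given: they have to be found in the camera images.
- riser: blue block fixed to the worktop on which the pile lies, 90 (own x) x 44 (own y) x 20 mm high, narrower than the plates, so that the fingertips can reach past the lowest plate; origin at the centre of its underside.
- plate_0: lowest of three equal loose white ceramic plates lying in a slightly ragged pile on the blue riser (the long edges and ends are out of line by up to 2 mm). Each plate is 100 (own x) x 56 (own y) x 6 (own z) mm, about 0.13 kg; origin at the centre of its underside, z up.
- plate_1: middle plate of the pile, the same size; origin at the centre of its underside.
- plate_2: top plate of the pile, the same size; origin at the centre of its underside. The pile is 18 mm high.
- carrier: aluminium carrier fixed to the worktop, 133 (own x) x 80 (own y) mm, open above; origin on the worktop under the middle of the seated pile; own x points from lip end to plain end. Floor at z = 16 mm. Side walls 60 mm apart inside, 10 mm thick, only at the ends (x = +34 to +50 and -71 to -32); between them the sides are open down to the worktop for the fingers, the floor there 46 mm wide.
- lip_edge (a point): middle of the lower free edge of the dark steel lip, at carrier x = -40, z = 40 mm (24 mm over the floor); the lip reaches from there to x = -77, top at z = 44. It leaves only 90 mm to the plain end wall, so a level pile cannot pass: it goes in lip end first, tilted 21 to 40 degrees (30 is comfortable), its other end coming down just inside the plain end wall.
- end_wall (a point): middle of the upper inner edge of the plain end wall, at carrier x = +50, z = 54 mm (38 mm over the floor); the wall is 6 mm thick (to x = +56) and faces the robot; the side walls beside it are as high. The pile measures 102 mm corner to corner when tilted. From it to the spring plate: 94 mm with the spring free, 114 mm with it fully back.
- spring_plate (a joint): travel of the orange spring plate (56 mm wide, 21 mm high, upright, under the lip) in m: 0 free, its face at carrier x = -44 mm; it moves to carrier -x up to 0.020. Spring force 3.6 N at the start, plus 0.3 N per mm. It reads about 0.006 with the pile seated against the plain end wall.
- jar: grey round jar, 68 mm wide, 60 mm high, a bystander; origin at the centre of its underside.
- mortar: white mortar bowl, 82 mm wide, 44 mm high, a bystander; origin at the centre of its underside.
- brown_vial: brown vial with a black cap, 26 mm wide, 55 mm high, a bystander; origin at the centre of its underside.

How it is judged (in metres and radians):
On the way:
1. all three plates are lifted clear of the riser together as one pile (height (world z) of plate_0 above 0.04 m and height (world z) of plate_1 above 0.048 m and height (world z) of plate_2 above 0.056 m and distance between plate_0 and plate_2 below 0.018 m and distance between plate_0 and plate_1 below 0.012 m), for 0.2 s.
At the end, for the whole second after the job is handed in: the plates lie released, at rest, piled on the carrier floor (heights within 2.5 mm, level within 0.05 rad, long sides within 0.08 rad of carrier x), centres -10 to +4 mm along carrier x and within 5 mm along y of the seated place; spring plate back by over 2 mm (z of plate_0 in the frame of carrier between 0.0135 and 0.0185 m and x of plate_0 in the frame of carrier between -0.01 and 0.004 m and y of plate_0 in the frame of carrier between -0.005 and 0.005 m and angle between the x axis of each of plate_0, plate_1, plate_2 and the x axis of carrier, either way round below 0.08 rad and angle between the z axis of each of plate_0, plate_1, plate_2 and the z axis of carrier, either way round below 0.05 rad and linear speed of each of plate_0, plate_1, plate_2 below 0.02 m/s and z of plate_1 in the frame of carrier between 0.0195 and 0.0245 m and x of plate_1 in the frame of carrier between -0.01 and 0.004 m and y of plate_1 in the frame of carrier between -0.005 and 0.005 m and z of plate_2 in the frame of carrier between 0.0255 and 0.0305 m and x of plate_2 in the frame of carrier between -0.01 and 0.004 m and y of plate_2 in the frame of carrier between -0.005 and 0.005 m and value of joint spring_plate above 0.002 m); the robot touches nothing.
It fails at once if a bystander is moved more than 30 mm (distance of any of jar, mortar, brown_vial from where it was at the start of the episode above 0.03 m).
It also fails if it takes over 51 s, if anything falls off the work surface, if the arm or the gripper's body presses on something with over 40 N, if the wrist force passes 120 N, or if a joint passes its speed limit or range.

## Working session

There is one attempt and no reset: what is moved stays moved. The work goes in short steps, Python scripts to look and compute and a tool call to move; the robot and the scene stay as the last step left them, time stands still between calls to the robot, and variables do not carry over. Pictures are saved under pics/ and viewed, at most 10 in all, crops included, and the job is handed in when it is done.

```bash
ls; mkdir -p pics; python3 - <<'E'
from bench import env
import cv2,numpy as np
for n in("scene","side","wrist"):
    im=env.capture(n); cv2.imwrite(f"pics/{n}0.png",im[:,:,::-1]); c=env.get_calibration(n); print(n,c)
a=[cv2.imread(f"pics/{n}0.png") for n in("scene","side")]
s=env.read_state();print(s["position"],s["tool_rot"],s["time_s"])
E
```

```text
bench.py
pics
scene {'camera_matrix': array([[393.85542203,   0.        , 254.2050507 ],
       [  0.        , 393.85542203, 192.94166391],
       [  0.        ,   0.        ,   1.        ]]), 'k1': -0.13116381837968696, 'rvec': array([ 0.61120084, -2.43196149,  1.40877957]), 'tvec': array([518.37959319,  58.22604441, 806.52595965])}
side {'camera_matrix': array([[371.86579844,   0.        , 260.38314614],
       [  0.        , 371.86579844, 185.4981117 ],
       [  0.        ,   0.        ,   1.        ]]), 'k1': -0.09249878559065196, 'rvec': array([ 0.67265605, -2.5167122 ,  1.30865582]), 'tvec': array([524.35136035,  92.74246817, 893.62841299])}
wrist {'camera_matrix': array([[275.62713813,   0.        , 256.12834044],
       [  0.        , 275.62713813, 192.89017396],
       [  0.        ,   0.        ,   1.        ]]), 'k1': -0.061700846349769474, 'rvec': array([-2.84113923e+00, -2.11320290e-04,  2.10994191e-03]), 'tvec': array([-724.20067664,  -34.53009946,  392.24235434])}
[ 7.24664592e+02 -3.03489405e-02  2.17977830e+02] [-2.22090704e+00 -2.22100526e+00  1.38624904e-03] 0.15
```

View pics/scene0.png

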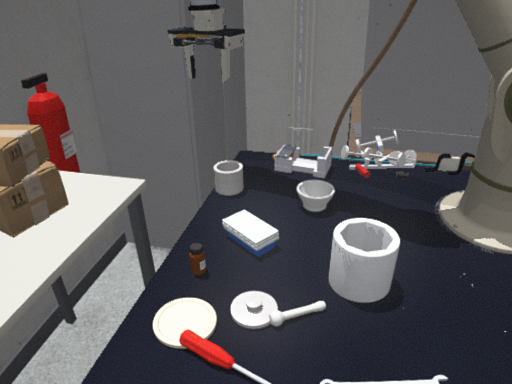

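View pics/side0.png

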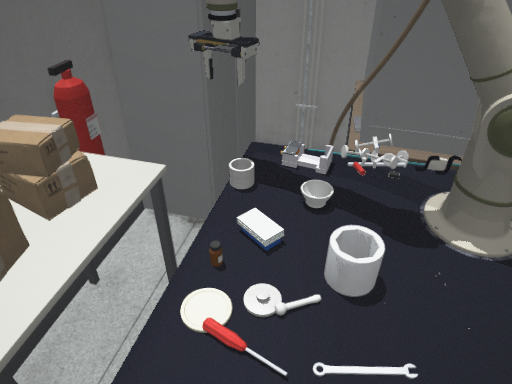

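View pics/wrist0.png

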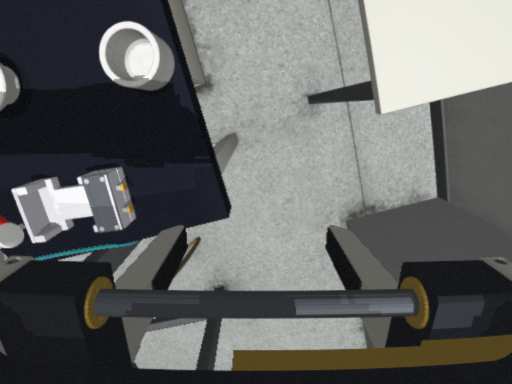

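The pile is at about (250,230) in scene and (260,228) in side. The carrier is at about (305,162) in scene, and at about (75,203) in wrist with its lip end at the right. The jar is at about (228,178), the mortar at (315,195) and the vial at (197,260). I'll zoom in on the pile and carrier next.

```bash
cat > h.py <<'E'
import numpy as np, cv2
from scipy.spatial.transform import Rotation as R
from bench import env
def ray(cal,uv):
    K=cal["camera_matrix"]; d=np.array([cal["k1"],0,0,0.])
    p=cv2.undistortPoints(np.array(uv,float).reshape(-1,1,2),K,d).reshape(-1,2)
    Rm=R.from_rotvec(cal["rvec"]).as_matrix(); C=-Rm.T@cal["tvec"]
    return C,np.c_[p,np.ones(len(p))]@Rm
def atz(cal,uv,z):
    C,D=ray(cal,uv); return C+D*((z-C[2])/D[:,2])[:,None]
def proj(cal,P):
    return cv2.projectPoints(np.array(P,float).reshape(-1,1,3),np.array(cal["rvec"]),np.array(cal["tvec"]),cal["camera_matrix"],np.array([cal["k1"],0,0,0.]))[0].reshape(-1,2)
E
python3 - <<'E'
import cv2,numpy as np
def c(n,x,y,w,h,s): return cv2.resize(cv2.imread(f"pics/{n}0.png")[y:y+h,x:x+w],None,fx=s,fy=s,interpolation=cv2.INTER_CUBIC)
t=np.hstack([c("scene",215,202,70,55,5.714),c("side",227,202,70,55,5.714)])[:, :800]
b=np.hstack([c("scene",268,138,70,50,5.714),c("wrist",0,150,140,100,2.857)])
m=min(t.shape[1],b.shape[1]);cv2.imwrite("pics/crop.png",np.vstack([t[:,:m],b[:286,:m]]))
E
```

```text
(no output)
```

View pics/crop.png

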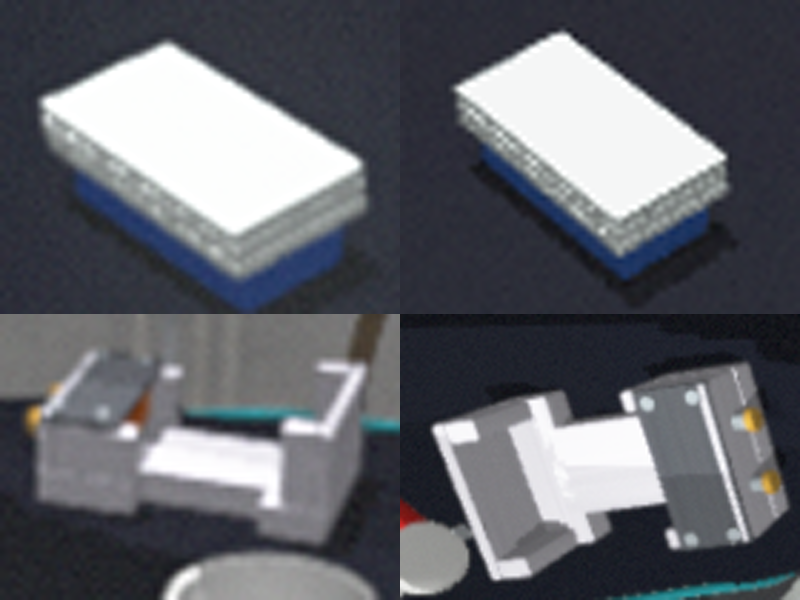

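Crop pixels: the pile's top corners are clear in both views. In wrist, the plain wall's outer top edge runs (433,428)–(496,578), and the lip lies at x 630–750. Next I'll compute the poses.

```bash
cat > m.py <<'E'
from h import *
from scipy.optimize import least_squares
cs,cd=env.get_calibration("scene"),env.get_calibration("side"); cw=env.get_calibration("wrist")
S=5.714
a=np.array([(168,41),(363,163),(234,236),(40,102)])/S+[215,202]
b=(np.array([(561,31),(727,156),(619,222),(455,88)])-[400,0])/S+[227,202]
for c,p in((cs,a),(cd,b)):
    q=atz(c,p,38)[:,:2]; print(q.round(1).tolist(),"ctr",q.mean(0),"edges",np.linalg.norm(q-np.roll(q,-1,0),axis=1).round(1))
    v=q[1]-q[0]+q[2]-q[3]; print("yaw",np.arctan2(v[1],v[0]))
w=lambda p:(np.array(p,float)-[400,314])/2.857+[0,150]
ow=atz(cw,w([(433,428),(496,578)]),54); print("wall outer wrist",ow.round(1).tolist())
os=atz(cs,np.array([(365,366-314),(331,436-314)])/S+[268,138],54);print("scene",os.round(1).tolist())
le=atz(cw,w([(740,362),(787,510)]),44);print("lip end",le.round(1).tolist())
for n,uv,z in(("jar",(228,168),60),("mortar",(315,187),44),("vial",(196,247),55)): print(n,atz(cs,[uv],z).round(0))
E
python3 m.py
```

```text
[[471.6, 257.9], [378.2, 293.7], [396.5, 347.3], [490.7, 311.6]] ctr [434.23800366 302.63353667] edges [100.1  56.6 100.7  57. ]
yaw 2.7781077092627595
[[471.5, 257.4], [377.8, 291.5], [396.0, 344.2], [489.6, 310.1]] ctr [433.70362178 300.81243992] edges [99.7 55.7 99.6 55.8]
yaw 2.7920038993871574
wall outer wrist [[401.0, -15.1, 54.0], [413.4, -91.7, 54.0]]
scene [[408.1, -89.5, 54.0], [396.1, -9.7, 54.0]]
lip end [[549.4, 12.5, 44.0], [561.6, -58.6, 44.0]]
jar [[577. 150.  60.]]
mortar [[375. 117.  44.]]
vial [[470. 423.  55.]]
```

The pile measures 100 x 56 in both views, centred at (434,302) with yaw 2.785. The carrier is near (460,-43). I'll go above the pile, tool x along the pile and the camera on the robot side.

>>> send_path --steps '[{"finger_gap":1, "sx":100, "sy":-100, "sz":30, "rz":-0.4}, {"finger_gap":1, "sx":200, "sy":-200, "sz":60, "rz":-0.8}, {"finger_gap":1, "sx":302, "sy":-291, "sz":98, "rz":-1.214}, {"finger_gap":1, "sx":302, "sy":-291, "sz":98, "rz":-1.214}, {"finger_gap":1, "sx":302, "sy":-291, "sz":98, "rz":-1.214}, {"finger_gap":1, "sx":302, "sy":-291, "sz":98, "rz":-1.214}, {"finger_gap":1, "sx":302, "sy":-291, "sz":98, "rz":-1.214}, {"finger_gap":1, "sx":302, "sy":-291, "sz":98, "rz":-1.214}, {"finger_gap":1, "sx":302, "sy":-291, "sz":98, "rz":-1.214}, {"finger_gap":1, "sx":302, "sy":-291, "sz":98, "rz":-1.214}]'

```text
time_s: 1.4
position: [435.2, 300.9, 120.8]
tool_rot: [0.562, 3.09, -0.0]
force: [0.8, 0.1, 0.3]
finger_gap: 0.999
gripper_force: 0.0
```

```bash
python3 - <<'E'
from h import *
c=env.get_calibration("wrist");im=env.capture("wrist");cv2.imwrite("pics/w1.png",im[:,:,::-1])
s=env.read_state();print(s["joints"],s["position"],s["tool_rot"],s["time_s"])
print(R.from_rotvec(s["tool_rot"]).as_matrix().round(3))
u,n=np.array([np.cos(2.785),np.sin(2.785)]),np.array([-np.sin(2.785),np.cos(2.785)])
print(proj(c,[[*(np.array([434,302])+a*50*u+b*28*n),38] for a in(-1,1) for b in(-1,1)]).round(1))
np.save("cw1.npy",c,allow_pickle=True)
E
```

```text
[-0.49612697  0.5226125  -0.30461792  2.12204072  0.2986046   0.53638155
  0.19047099] [435.18840467 300.86556478 120.78822286] [ 5.61717607e-01  3.09022966e+00 -1.34521543e-04] 1.45
[[-0.936  0.352  0.001]
 [ 0.352  0.936 -0.   ]
 [-0.001  0.    -1.   ]]
[[284.6 244.5]
 [228.9 244.6]
 [287.7 144.3]
 [225.3 144.5]]
```

View pics/w1.png

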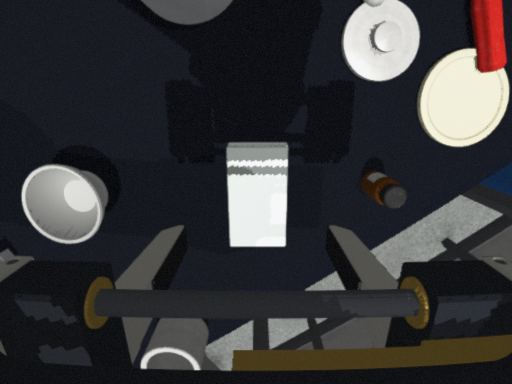

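The pile shows at (227–288, 143–247), within about 1.5 px of the prediction. Now I'll descend and close the gripper.

>>> send_path --steps '[{"finger_gap":1, "sz":50}, {"finger_gap":1, "sz":90}, {"finger_gap":1, "sz":110.6}, {"finger_gap":1, "sz":110.6}, {"finger_gap":1, "sz":110.6}, {"finger_gap":0.65, "sz":110.6}, {"finger_gap":0, "sz":110.6}, {"finger_gap":0, "sz":110.6}, {"finger_gap":0, "sz":110.6}, {"finger_gap":0, "sz":110.6}]'

```text
time_s: 2.7
position: [434.1, 302.1, 10.2]
tool_rot: [0.557, 3.092, 0.0]
force: [-0.1, 0.0, 2.4]
finger_gap: 0.6
gripper_force: 30.0
```

>>> send_path --steps '[{"finger_gap":0}, {"finger_gap":0}, {"finger_gap":0, "sz":-10}, {"finger_gap":0, "sz":-40}, {"finger_gap":0, "sz":-80}, {"finger_gap":0, "sz":-110}, {"finger_gap":0, "sz":-110}, {"finger_gap":0, "sz":-110}]'

```text
time_s: 3.7
position: [433.6, 301.3, 119.2]
tool_rot: [-0.558, -3.091, 0.002]
force: [-1.4, -0.4, -4.8]
finger_gap: 0.602
gripper_force: 30.0
```

>>> send_path --steps '[{"finger_gap":0, "sx":-40, "sy":-49, "sz":-50, "rz":-0.1}, {"finger_gap":0, "sx":-80, "sy":-97, "sz":-50, "rz":-0.2}, {"finger_gap":0, "sx":-120, "sy":-145, "sz":-50, "rz":-0.3}, {"finger_gap":0, "sx":-160, "sy":-194, "sz":-50, "rz":-0.4}, {"finger_gap":0, "sx":-195, "sy":-236, "sz":-50, "rz":-0.5}, {"finger_gap":0, "sx":-223, "sy":-270, "sz":-50, "rz":-0.512}, {"finger_gap":0, "sx":-223, "sy":-270, "sz":-50, "rz":-0.512}, {"finger_gap":0, "sx":-223, "sy":-270, "sz":-50, "rz":-0.512}, {"finger_gap":0, "sx":-223, "sy":-270, "sz":-50, "rz":-0.512}]'

```text
time_s: 4.82
position: [548.0, -27.2, 169.4]
tool_rot: [0.247, -3.131, -0.001]
force: [0.1, -0.1, -3.8]
finger_gap: 0.599
gripper_force: 30.0
```

```bash
python3 - <<'E'
from h import *
s=env.read_state();c=env.get_calibration("wrist");im=env.capture("wrist")
cv2.imwrite("pics/w2.png",cv2.resize(im[0:300,100:500,::-1],None,fx=2,fy=2,interpolation=cv2.INTER_CUBIC));np.save("cw2.npy",c)
cv2.imwrite("pics/w2full.png",im[:,:,::-1])
print(s["joints"].round(3) if hasattr(s["joints"],"round") else s["joints"],s["position"],s["time_s"])
E
```

```text
[ 0.316  0.499 -0.522  2.029  0.375  0.707  1.287] [547.9930482  -27.21673287 169.43297986] 4.825
```

View pics/w2.png

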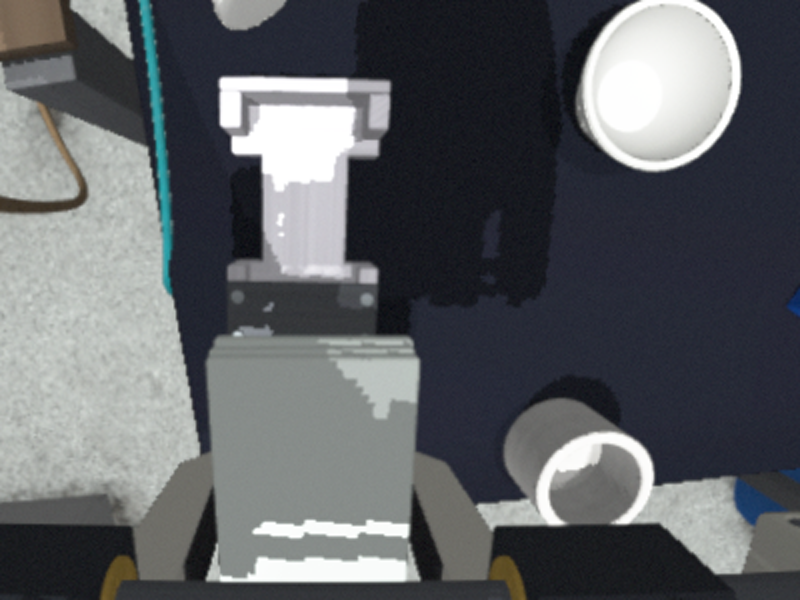

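Wrist crop: the end wall's outer top edge runs (220,78)–(391,82), the lip edge (229,283)–(377,282), and the side wall ends are at (222,133) and (388,130). The held pile spans (208–418) at row 357, centred at column 256.5 of the full image. I'll fit the carrier pose from these.

```bash
cat > fit.py <<'E'
from h import *
from scipy.optimize import least_squares
c=np.load("cw2.npy",allow_pickle=True).item(); s=env.read_state()
obs=[(220,78,56,-40,54),(391,82,56,40,54),(222,133,34,-40,54),(388,130,34,40,54),(229,283,-40,-40,44),(377,282,-40,40,44),(262,155,34,-23,16),(350,155,34,23,16)]
# sign of y: image left = world?  test both
o=np.array(obs,float); uv=o[:,:2]/2+[100,0]
for sg in(1,-1):
    P=o[:,2:]*[1,sg,1]
    def w(q): 
        a=q[2]; return np.c_[q[0]+np.cos(a)*P[:,0]-np.sin(a)*P[:,1],q[1]+np.sin(a)*P[:,0]+np.cos(a)*P[:,1],P[:,2]]
    for keep in(range(8),range(6),range(4)):
        k=list(keep); r=least_squares(lambda q:(proj(c,w(q))-uv)[k].ravel(),[460,-43,3.3],loss="soft_l1")
        print(sg,len(k),r.x.round(3),(proj(c,w(r.x))-uv).round(1).tolist())
E
python3 fit.py; python3 -c "
from h import *
c=np.load('cw2.npy',allow_pickle=True).item();M=R.from_rotvec(env.read_state()['tool_rot']).as_matrix();p=env.read_state()['position'];print(np.arctan2(M[1,0],M[0,0]),np.arctan2(M[1,1],M[0,1]))
L=[p+M@np.array([50,b*28,-19-9]) for b in(-1,1)]+[p+M@np.array([-20,b*28,-28]) for b in(-1,1)]; print((proj(c,L)-[100,0])*2)"
```

```text
1 8 [468.289 -87.91    3.29 ] [[38.3, 1.5], [-132.7, -0.2], [37.2, -0.8], [-129.7, 0.7], [33.9, 1.2], [-116.0, 1.3], [2.4, -6.7], [-84.0, -6.8]]
1 6 [ 472.252 -119.549    3.289] [[4.1, 0.6], [-166.0, -0.4], [3.6, -1.8], [-162.5, 0.3], [3.4, 0.3], [-145.8, 0.5], [-27.0, -7.5], [-113.2, -7.3]]
1 4 [ 472.569 -119.75     3.285] [[4.0, 1.1], [-166.1, -0.3], [3.5, -1.3], [-162.6, 0.5], [3.1, 0.7], [-146.1, 0.7], [-27.1, -7.1], [-113.3, -7.1]]
-1 8 [461.52 -44.45   3.29] [[-0.4, 1.1], [0.1, -0.1], [-0.8, -1.3], [0.7, 1.0], [-0.4, 0.7], [1.7, 1.9], [0.6, -7.0], [-0.8, -6.6]]
-1 6 [460.982 -44.581   3.289] [[-0.5, 0.4], [0.1, -0.7], [-0.8, -2.0], [0.7, 0.4], [-0.5, 0.2], [1.7, 1.4], [0.5, -7.6], [-0.8, -7.1]]
-1 4 [461.327 -44.16    3.294] [[-0.4, 1.1], [0.2, -0.5], [-0.6, -1.3], [0.8, 0.6], [0.0, 0.7], [2.2, 1.6], [0.7, -7.0], [-0.7, -6.9]]
-2.9838032970486887 1.728585296973906
[[202.16935936 350.02214493]
 [420.11502389 349.94941023]
 [216.95033546 580.27278291]
 [405.74187463 580.2043051 ]]
```

>>> send_path --steps '[{"finger_gap":0}, {"finger_gap":0}]'

```text
time_s: 5.12
position: [548.6, -28.3, 170.1]
tool_rot: [-0.245, 3.132, -0.0]
force: [-0.3, -1.5, -4.1]
finger_gap: 0.602
gripper_force: 30.0
```

```bash
cat > go.py <<'E'
from h import *
CAR=np.array([461.4,-45.0]);Y=3.290
def info():
    s=env.read_state();M=R.from_rotvec(s["tool_rot"]).as_matrix();p=np.array(s["position"])
    e=np.array([[np.cos(Y),np.sin(Y),0],[-np.sin(Y),np.cos(Y),0],[0,0,1]])
    return e@(p-[*CAR,0]),e@M,s
def to(q,th):
    p,M,s=info(); T=np.array([[np.cos(th),0,np.sin(th)],[0,-1,0],[np.sin(th),0,-np.cos(th)]])
    print("t",s["time_s"],"car",p.round(1),"rot err",R.from_matrix(M.T@T).as_rotvec().round(4),"shift",(M.T@(np.array(q)-p)).round(1),"F",np.round(s["force"],1),"M",np.round(s["moment"],2))
if __name__=="__main__":
    import sys; a=list(map(float,sys.argv[1:])); to(a[:3],a[3])
E
python3 go.py 20.2 0 110 0
```

```text
t 5.125 car [-88.8  -3.6 170.1] rot err [-0.0001  0.0002  0.0079] shift [109.   -2.8  60.1] F [-0.3 -1.5 -4.1] M [ 0.09 -0.1  -0.01]
```

>>> send_path --steps '[{"finger_gap":0, "sx":50, "sy":-1, "sz":25, "rz":0.008}, {"finger_gap":0, "sx":100, "sy":-2.8, "sz":50, "rz":0.008}, {"finger_gap":0, "sx":109, "sy":-2.8, "sz":60, "rz":0.008}, {"finger_gap":0, "sx":109, "sy":-2.8, "sz":60, "rz":0.008}, {"finger_gap":0, "sx":109, "sy":-2.8, "sz":60, "rz":0.008}, {"finger_gap":0, "sx":109, "sy":-2.8, "sz":60, "rz":0.008}]'

```text
time_s: 5.88
position: [442.7, -48.2, 110.5]
tool_rot: [-0.231, 3.131, 0.0]
force: [0.7, 0.0, -4.0]
finger_gap: 0.597
gripper_force: 30.0
```

>>> send_path --steps '[{"finger_gap":0, "ry":0.17}, {"finger_gap":0, "ry":0.34}, {"finger_gap":0, "ry":0.52}, {"finger_gap":0, "ry":0.52}, {"finger_gap":0, "ry":0.52}, {"finger_gap":0, "ry":0.52}]'

```text
time_s: 6.62
position: [440.8, -48.9, 110.7]
tool_rot: [0.193, -2.618, 0.052]
force: [0.1, 0.5, -4.8]
finger_gap: 0.601
gripper_force: 30.0
```

```bash
python3 go.py 20.2 0 60 0.52
python3 - <<'E'
from h import *
a=[]
for n,x,y in(("side",255,105),("scene",250,85)):
    im=env.capture(n)[y:y+100,x:x+100,::-1]; a.append(cv2.resize(im,None,fx=4,fy=4,interpolation=cv2.INTER_CUBIC))
cv2.imwrite("pics/t1.png",np.hstack(a))
E
```

```text
t 6.625 car [ 20.9   0.8 110.7] rot err [-0.      0.0022 -0.0014] shift [-25.7   0.8  43.7] F [ 0.1  0.5 -4.8] M [ 0.24 -0.95 -0.01]
```

View pics/t1.png

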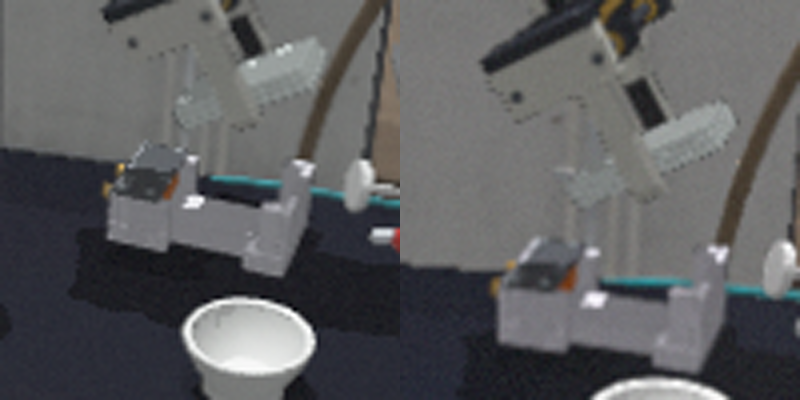

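Tilt and placement look right: the pile's lip end points down towards the lip and sits over the carrier. I'll lower it to just above and check the lateral fit with the wrist camera.

>>> send_path --steps '[{"finger_gap":0, "sx":-13, "sy":0.8, "sz":22}, {"finger_gap":0, "sx":-25.7, "sy":0.8, "sz":43.7}, {"finger_gap":0, "sx":-25.7, "sy":0.8, "sz":43.7}, {"finger_gap":0, "sx":-25.7, "sy":0.8, "sz":43.7}, {"finger_gap":0, "sx":-25.7, "sy":0.8, "sz":43.7}]'

```text
time_s: 7.35
position: [442.3, -47.7, 60.3]
tool_rot: [0.193, -2.617, 0.052]
force: [0.4, 0.2, -4.3]
finger_gap: 0.598
gripper_force: 30.0
```

```bash
python3 go.py 20.2 0 39.5 0.52
python3 - <<'E'
from h import *
import go
p,M,s=go.info();c=env.get_calibration("wrist");im=env.capture("wrist")
cv2.imwrite("pics/w3.png",cv2.resize(im[0:300,56:456,::-1],None,fx=2,fy=2,interpolation=cv2.INTER_CUBIC))
Y=go.Y;e=np.array([[np.cos(Y),-np.sin(Y),0],[np.sin(Y),np.cos(Y),0],[0,0,1]])
W=lambda P:np.array(P)@e.T+[*go.CAR,0]
P=[(56,40,54),(56,-40,54),(50,30,54),(50,-30,54),(34,30,54),(34,-30,54),(34,40,54),(34,-40,54)]
Mt=R.from_rotvec(s["tool_rot"]).as_matrix();Q=[np.array(s["position"])+Mt@np.array([50,b*28,h]) for b in(-1,1) for h in(-28,-10)]
print("carrier",((proj(c,W(P))-[56,0])*2).round(0).tolist());print("pile",((proj(c,Q)-[56,0])*2).round(0).tolist())
E
```

```text
t 7.35 car [19.3 -0.2 60.3] rot err [ 0.0002  0.0016 -0.0013] shift [-9.5 -0.2 18.5] F [ 0.4  0.2 -4.3] M [ 0.26 -0.97 -0.03]
carrier [[287.0, 373.0], [510.0, 373.0], [314.0, 390.0], [483.0, 389.0], [313.0, 434.0], [485.0, 434.0], [285.0, 434.0], [513.0, 434.0]]
pile [[290.0, 349.0], [302.0, 334.0], [508.0, 349.0], [496.0, 334.0]]
```

View pics/w3.png

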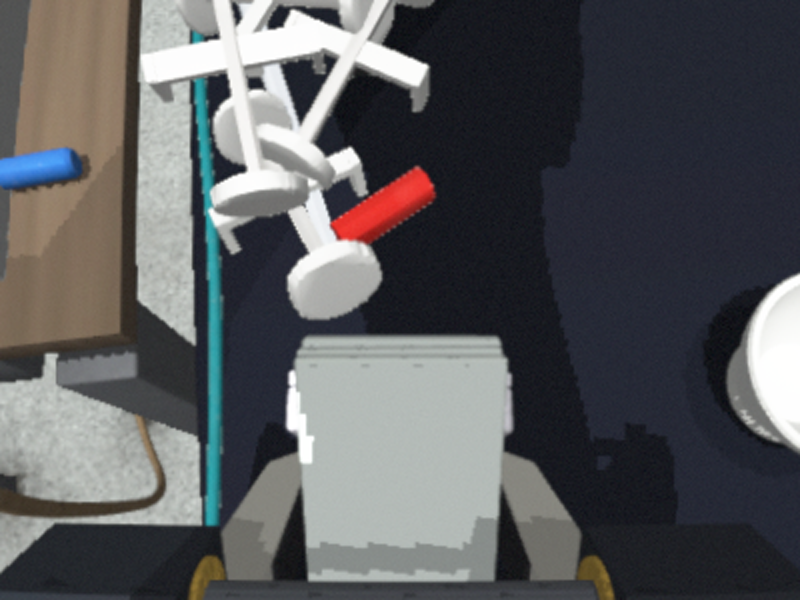

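The wall slivers sit at columns 288 and 512 and the pile spans 297–506. Both centre near 400, so lateral alignment is within about 0.5 mm. Lowering to the entry pose.

>>> send_path --steps '[{"finger_gap":0, "sx":-5, "sz":9}, {"finger_gap":0, "sx":-9.5, "sz":18.5}, {"finger_gap":0, "sx":-9.5, "sz":18.5}, {"finger_gap":0, "sx":-9.5, "sz":18.5}]'

```text
time_s: 7.9
position: [439.5, -48.0, 38.3]
tool_rot: [0.193, -2.612, 0.052]
force: [-5.9, -1.1, -3.4]
finger_gap: 0.603
gripper_force: 30.0
```

```bash
python3 go.py 7.4 0 33.3 0.52
```

```text
t 7.9 car [22.1 -0.3 38.3] rot err [ 0.0006 -0.003  -0.0009] shift [-15.2  -0.3  -3. ] F [-5.9 -1.1 -3.4] M [ 0.09  0.18 -0.09]
```

>>> send_path --steps '[{"finger_gap":0, "sx":1.7, "sz":1}, {"finger_gap":0, "sx":-0.3, "sz":4.5}, {"finger_gap":0, "sx":-0.3, "sz":4.5}, {"finger_gap":0, "sx":-0.3, "sz":4.5}]'

```text
time_s: 8.4
position: [439.1, -48.1, 34.4]
tool_rot: [0.193, -2.616, 0.051]
force: [-2.1, 0.0, -3.9]
finger_gap: 0.602
gripper_force: 30.0
```

```bash
python3 go.py 7.4 0 33.3 0.52
```

```text
t 8.4 car [22.6 -0.2 34.4] rot err [ 0.0006  0.0001 -0.0012] shift [-13.7  -0.2  -6.6] F [-2.1  0.  -3.9] M [ 0.15 -0.37 -0.05]
```

>>> send_path --steps '[{"finger_gap":0, "sx":-4, "sz":-1.5}, {"finger_gap":0, "sx":-8, "sz":-3}, {"finger_gap":0, "sx":-8, "sz":-3}]'

```text
time_s: 8.78
position: [442.7, -47.5, 33.8]
tool_rot: [0.193, -2.606, 0.053]
force: [-15.0, -1.3, 0.5]
finger_gap: 0.601
gripper_force: 30.0
```

```bash
python3 go.py 7.4 0 33.3 0.52
```

```text
t 8.775 car [18.9 -0.3 33.8] rot err [ 0.0001 -0.0097 -0.0009] shift [-10.1  -0.3  -5.4] F [-15.   -1.3   0.5] M [ 0.12  2.06 -0.17]
```

>>> send_path --steps '[{"finger_gap":0, "sx":-3, "sz":-1.5}, {"finger_gap":0, "sx":-5.6, "sz":-3}, {"finger_gap":0, "sx":-5.6, "sz":-3}]'

```text
time_s: 9.15
position: [447.3, -46.8, 33.9]
tool_rot: [0.192, -2.602, 0.053]
force: [-17.9, -1.5, 1.3]
finger_gap: 0.598
gripper_force: 30.0
```

```bash
python3 go.py 3 0 24.8 0.35
```

```text
t 9.15 car [14.2 -0.3 33.9] rot err [-1.00e-04 -1.83e-01 -9.00e-04] shift [-14.3  -0.3   2.1] F [-17.9  -1.5   1.3] M [ 0.02  2.94 -0.31]
```

```bash
python3 - <<'E'
from h import *
a=[]
for n,x,y,w,h in(("side",275,125,70,60),("scene",268,120,70,60)):
    im=env.capture(n)[y:y+h,x:x+w,::-1]; a.append(cv2.resize(im,(400,343),interpolation=cv2.INTER_CUBIC))
im=env.capture("wrist")[140:300,116:396,::-1]; b=cv2.resize(im,(440,250),interpolation=cv2.INTER_CUBIC)
o=np.hstack(a); o=np.vstack([o,np.zeros((250,800,3),np.uint8)]); o[343:,:440]=b
cv2.imwrite("pics/t2.png",o)
E
```

```text
(no output)
```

View pics/t2.png

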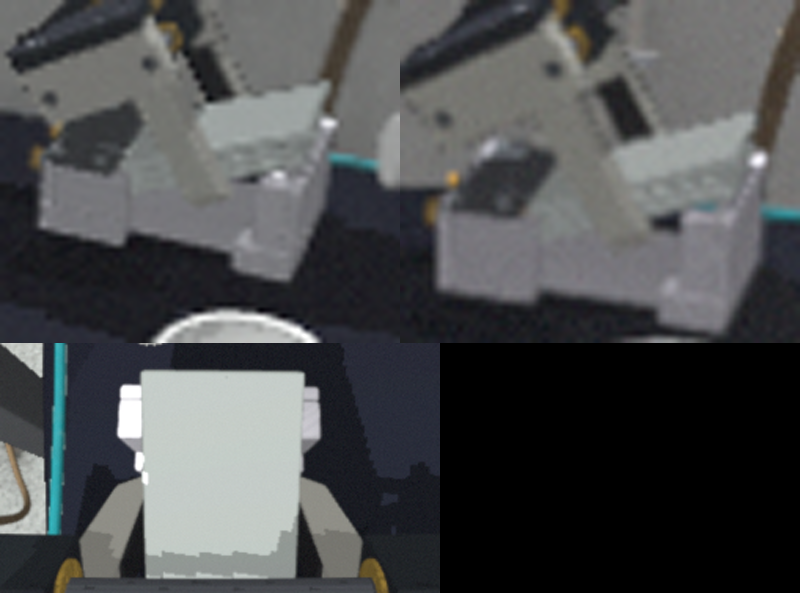

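The side view shows the pile's lip end at the lip. In wrist, the top plate's plain-end edge has moved to row ~158 (was ~178) and no end face shows beneath it, so the top plate seems to have slid. I'll quantify that and recheck the carrier x from the wall corners.

```bash
python3 - <<'E'
from h import *
import go
p,M,s=go.info();c=env.get_calibration("wrist")
f=lambda q:(116+q[0]/1.571,140+(q[1]-343)/1.571)
e=np.array([[np.cos(go.Y),np.sin(go.Y),0],[-np.sin(go.Y),np.cos(go.Y),0],[0,0,1]])
W=atz(c,[f(q) for q in[(120,385),(118,440),(319,387),(320,440)]],54); print(((W-[*go.CAR,0])@e.T).round(1).tolist())
C,D=ray(c,[f((222,371)),f((142,371)),f((303,373))]);Mt=R.from_rotvec(s["tool_rot"]).as_matrix()
Ct=Mt.T@(C-np.array(s["position"]));Dt=D@Mt
for z in(-28,-22):print(z,(Ct+Dt*((z-Ct[2])/Dt[:,2])[:,None]).round(1).tolist())
print(Ct)
E
```

```text
[[57.3, 39.6, 54.0], [34.7, 39.2, 54.0], [56.3, -40.3, 54.0], [34.6, -39.5, 54.0]]
-28 [[58.6, 0.9, -28.0], [58.6, -24.9, -28.0], [58.0, 27.0, -28.0]]
-22 [[57.5, 0.9, -22.0], [57.6, -26.0, -22.0], [56.9, 28.1, -22.0]]
[  82.73626579    0.22989496 -165.88420815]
```

```bash
cat > prof.py <<'E'
from h import *
import sys
def prof(im,c,s=None,rows=range(160,290,12)):
    # robust sub-pixel: strongest horizontal gradients left/right of centre
    g=cv2.GaussianBlur(cv2.cvtColor(im,cv2.COLOR_RGB2GRAY).astype(float),(0,0),0.8); out=[]
    K=c["camera_matrix"]
    for r in rows:
        d=np.gradient(g[r-1:r+2].mean(0)); l=185+np.argmax(np.abs(d[185:230])); q=285+np.argmax(np.abs(d[285:330]))
        sub=lambda i:i+0.5*(abs(d[i-1])-abs(d[i+1]))/(abs(d[i-1])-2*abs(d[i])+abs(d[i+1])+1e-9)
        l,q=sub(l),sub(q); u=cv2.undistortPoints(np.array([[[l,r]],[[q,r]]],float),K,np.array([c["k1"],0,0,0.])).reshape(-1,2)
        Z=56/(u[1,0]-u[0,0]); out.append([r,l,q,*(Z*np.array([u[:,0].mean(),u[:,1].mean(),1]))])
    o=np.array(out); Rm=R.from_rotvec(c["rvec"]).as_matrix()
    P=(o[:,3:]-c["tvec"])@Rm
    return o,P
if __name__=="__main__":
    np.set_printoptions(suppress=True,precision=1)
    s=env.read_state();c=env.get_calibration("wrist");Mt=R.from_rotvec(s["tool_rot"]).as_matrix()
    im=env.capture("wrist");cv2.imwrite(f"pics/now.png",im[:,:,::-1])
    o,P=prof(im,c); T=(P-np.array(s["position"]))@Mt
    print("now: row l r | tool xyz\n",np.c_[o[:,:3],T])
    if len(sys.argv)>1:
        c2=np.load("cw2.npy",allow_pickle=True).item(); im2=cv2.imread("pics/w2full.png")[:,:,::-1]
        # camera fixed in tool: reuse current camera->tool transform
        o,_=prof(im2.copy(),c2); Rm=R.from_rotvec(c["rvec"]).as_matrix();P=(o[:,3:]-c["tvec"])@Rm
        print("w2\n",np.c_[o[:,:3],(P-np.array(s["position"]))@Mt])
E
python3 prof.py 1
```

```text
now: row l r | tool xyz
 [[160.  205.1 309.2  55.9   0.8 -19.6]
 [172.  191.9 318.3  55.6  -0.2 -46.9]
 [184.  191.  319.2  51.   -0.2 -50.2]
 [196.  190.2 319.4  46.2  -0.3 -52.6]
 [208.  200.8 307.1  32.3  -0.9 -30. ]
 [220.  201.6 308.5  26.6  -0.3 -32.7]
 [232.  188.9 323.6  33.5   0.3 -61.8]
 [244.  207.4 305.1   8.3   0.3 -24.3]
 [256.  207.1 305.1   1.9   0.2 -26.8]
 [268.  207.7 304.7  -5.5   0.3 -27.7]
 [280.  207.8 304.1 -12.7   0.1 -28.9]]
w2
 [[160.  188.1 287.7  54.7 -10.  -12.9]
 [172.  190.3 306.3  53.2  -3.5 -36.3]
 [184.  192.6 309.2  47.8  -2.3 -38.6]
 [196.  194.6 308.5  41.3  -2.  -37.2]
 [208.  196.7 307.9  34.6  -1.7 -36. ]
 [220.  198.8 307.2  27.4  -1.4 -34.4]
 [232.  188.7 323.5  33.5   0.2 -61.8]
 [244.  207.  305.    8.5   0.2 -24.7]
 [256.  207.2 305.1   1.9   0.3 -26.8]
 [268.  208.1 304.   -6.4   0.2 -26.1]
 [280.  205.2 307.1  -7.4   0.3 -36.5]]
```

The carrier x is confirmed. The pile sits tilted about 0.1 rad towards level in the grip, so the top plate met the lip and slid about 10 mm towards the plain end. To mend it, I'll back out, press the protruding top plate against the inner face of the plain wall until flush, then re-enter at a steeper tool tilt.

>>> send_path --steps '[{"finger_gap":0, "sx":7, "sz":3}, {"finger_gap":0, "sx":14, "sz":5.5}, {"finger_gap":0, "sx":14, "sz":5.5}, {"finger_gap":0, "sx":26, "sz":-16}, {"finger_gap":0, "sx":39, "sz":-38}, {"finger_gap":0, "sx":39, "sz":-38}, {"finger_gap":0, "sx":39, "sz":-38}]'

```text
time_s: 10.22
position: [439.1, -48.1, 84.7]
tool_rot: [0.193, -2.616, 0.051]
force: [0.1, 0.1, -4.3]
finger_gap: 0.596
gripper_force: 30.0
```

```bash
python3 go.py -20 0 85 -0.05
```

```text
t 10.225 car [22.6 -0.2 84.7] rot err [ 2.000e-04 -5.694e-01 -1.400e-03] shift [-36.8  -0.2 -21.4] F [ 0.1  0.1 -4.3] M [ 0.23 -0.91 -0.01]
```

>>> send_path --steps '[{"finger_gap":0, "sx":-12, "sz":-7, "ry":-0.18}, {"finger_gap":0, "sx":-24, "sz":-14, "ry":-0.36}, {"finger_gap":0, "sx":-36.8, "sz":-21.4, "ry":-0.54}, {"finger_gap":0, "sx":-36.8, "sz":-21.4, "ry":-0.57}, {"finger_gap":0, "sx":-36.8, "sz":-21.4, "ry":-0.57}, {"finger_gap":0, "sx":-36.8, "sz":-21.4, "ry":-0.57}]'

```text
time_s: 10.98
position: [481.2, -41.6, 85.0]
tool_rot: [-0.228, 3.085, 0.006]
force: [-0.5, -0.0, -4.0]
finger_gap: 0.597
gripper_force: 30.0
```

```bash
python3 go.py -20 0 30 -0.05; python3 - <<'E'
from h import *
a=[]
im=env.capture("side")[80:190,250:360,::-1]; a.append(cv2.resize(im,(400,400),interpolation=cv2.INTER_CUBIC))
im=env.capture("wrist")[130:290,176:336,::-1]; a.append(cv2.resize(im,(400,400),interpolation=cv2.INTER_CUBIC))
cv2.imwrite("pics/t3.png",np.hstack(a))
E
```

```text
t 10.975 car [-20.   -0.4  85. ] rot err [ 0.0003 -0.0014 -0.001 ] shift [ 2.7 -0.4 55. ] F [-0.5 -0.  -4. ] M [ 0.05 -0.02 -0.01]
```

View pics/t3.png

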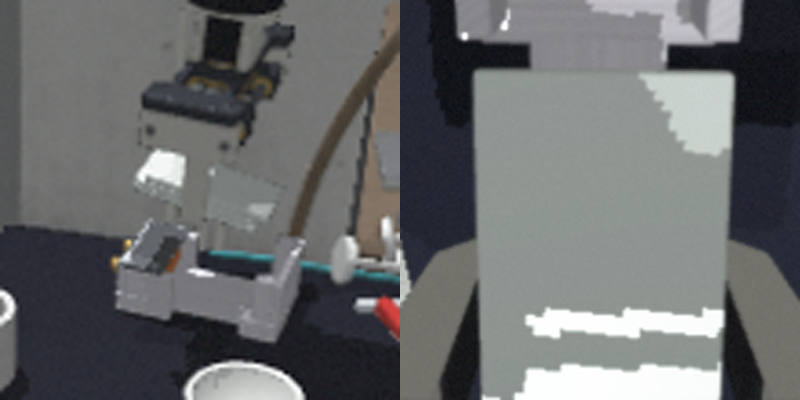

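The side view shows the pile intact with its plain end dipping a little. In wrist, the top plate's end is at row 159, columns 206–309, with nothing protruding beneath it. I'll calibrate the width profile on w1, where the pile lay level, to get the true in-hand tilt.

```bash
cat > prof2.py <<'E'
from h import *
np.set_printoptions(suppress=True,precision=1)
def edges(im,r,lo,hi):
    g=cv2.GaussianBlur(im.max(2).astype(float),(0,0),0.8)
    d=np.gradient(g[r-1:r+2].mean(0)); w=6
    def sub(x,sg):
        i=x-w+np.argmax(sg*d[x-w:x+w+1]); k=np.clip(sg*d[i-2:i+3],0,None); return (k*np.arange(i-2,i+3)).sum()/k.sum()
    return sub(lo,1),sub(hi,-1)
def run(im,c,rows,L,Rr):
    Rm=R.from_rotvec(c["rvec"]).as_matrix();P=[]
    for r in rows:
        t=(r-rows[0])/(rows[-1]-rows[0]); l,q=edges(im,r,int(L[0]+t*(L[1]-L[0])),int(Rr[0]+t*(Rr[1]-Rr[0])))
        u=cv2.undistortPoints(np.array([[[l,r]],[[q,r]]],float),c["camera_matrix"],np.array([c["k1"],0,0,0.])).reshape(-1,2)
        P.append(np.r_[u.mean(0),1]*56/(u[1,0]-u[0,0]))
    return (np.array(P)-c["tvec"])@Rm
def line(P,x,z,n):
    k=np.polyfit(x,z,1); print(n,"slope",k[0].round(4),"z(0)",k[1].round(1),"x",x[0].round(1),x[-1].round(1),"rms",np.std(z-np.polyval(k,x)).round(2))
c=np.load("cw1.npy",allow_pickle=True).item();im=cv2.imread("pics/w1.png")[:,:,::-1]
P=run(im,c,list(range(180,244,4)),(228,230),(287,286)); u=np.array([-.937,.349])
line(P,(P[:,:2]-[434,302])@u,P[:,2],"w1 world")
s=env.read_state();c=env.get_calibration("wrist");im=env.capture("wrist");Mt=R.from_rotvec(s["tool_rot"]).as_matrix()
for rows,L,Q in((list(range(163,232,4)),(206,208),(309,307)),(list(range(163,280,4)),(206,208),(309,304))):
    T=(run(im,c,rows,L,Q)-np.array(s["position"]))@Mt; line(T,T[:,0],T[:,2],"now tool"); 
print(T)
E
python3 prof2.py
```

```text
w1 world slope 0.0023 z(0) 37.7 x 16.8 -44.8 rms 0.65
now tool slope 0.1151 z(0) -26.7 x 54.5 16.4 rms 0.29
now tool slope 0.1192 z(0) -26.7 x 54.5 -11.7 rms 0.67
[[ 54.5   0.7 -20.2]
 [ 52.5   0.7 -20.7]
 [ 50.3   0.7 -20.9]
 [ 48.2   0.6 -21.4]
 [ 45.9   0.5 -21.2]
 [ 43.8   0.5 -21.4]
 [ 41.7   0.5 -22. ]
 [ 39.5   0.5 -22.2]
 [ 37.2   0.6 -22.2]
 [ 35.    0.6 -22.6]
 [ 32.6   0.5 -22.5]
 [ 30.4   0.5 -22.9]
 [ 28.3   0.5 -23.5]
 [ 26.1   0.5 -23.9]
 [ 23.8   0.4 -24.3]
 [ 21.6   0.4 -24.7]
 [ 19.1   0.2 -24.6]
 [ 16.4   0.3 -24. ]
 [ 14.1   0.4 -24.3]
 [ 11.7   0.4 -24.7]
 [  8.6   0.3 -23.4]
 [  6.7   0.2 -24.8]
 [  4.7   0.2 -25.8]
 [  2.7   0.3 -26.9]
 [  0.4   0.2 -27.4]
 [ -2.8  -0.1 -26.4]
 [ -4.7   0.3 -27.6]
 [ -7.4   0.2 -27.7]
 [ -9.1   0.3 -29.1]
 [-11.7   0.1 -29.2]]
```

>>> send_path --steps '[{"finger_gap":0, "sx":2.7, "sz":30}, {"finger_gap":0, "sx":2.7, "sz":54}, {"finger_gap":0, "sx":2.7, "sz":54}, {"finger_gap":0, "sx":2.7, "sz":54}]'

```text
time_s: 11.62
position: [481.1, -41.6, 31.8]
tool_rot: [-0.228, 3.083, 0.006]
force: [0.1, 0.2, -3.6]
finger_gap: 0.601
gripper_force: 30.0
```

```bash
python3 go.py -3 0 31 -0.05
```

```text
t 11.625 car [-20.   -0.4  31.8] rot err [-0.     -0.0001 -0.0009] shift [17.  -0.4 -0. ] F [ 0.1  0.2 -3.6] M [ 0.06 -0.01 -0.02]
```

>>> send_path --steps '[{"finger_gap":0, "sx":8}, {"finger_gap":0, "sx":14}, {"finger_gap":0, "sx":17}, {"finger_gap":0, "sx":17}]'

```text
time_s: 12.12
position: [467.0, -44.2, 31.7]
tool_rot: [-0.226, 3.078, 0.007]
force: [6.4, -0.5, -2.1]
finger_gap: 0.595
gripper_force: 30.0
```

```bash
python3 go.py 0 0 31 -0.05
```

```text
t 12.125 car [-5.6 -0.  31.7] rot err [ 0.0001  0.0059 -0.0015] shift [ 5.7 -0.   0.4] F [ 6.4 -0.5 -2.1] M [-0.12 -1.41 -0.03]
```

>>> send_path --steps '[{"finger_gap":0, "sx":3}, {"finger_gap":0, "sx":6}, {"finger_gap":0, "sx":6}, {"finger_gap":0, "sx":6}]'

```text
time_s: 12.62
position: [465.5, -44.4, 32.1]
tool_rot: [-0.226, 3.07, 0.009]
force: [16.0, -0.6, -1.1]
finger_gap: 0.598
gripper_force: 30.0
```

```bash
python3 go.py 0 0 31 -0.05;cat > endrow.py <<'E'
from h import *
s=env.read_state();c=env.get_calibration("wrist");im=env.capture("wrist");Mt=R.from_rotvec(s["tool_rot"]).as_matrix()
cv2.imwrite("pics/e_%d.png"%(s["time_s"]*100),im[:,:,::-1])
g=cv2.GaussianBlur(im.max(2).astype(float),(0,0),0.7)
for a,b in((212,230),(240,272),(285,303)):
    d=np.gradient(g[:,a:b].mean(1)); k=[i for i in range(130,215) if abs(d[i])>4 and abs(d[i])==abs(d[i-2:i+3]).max()]
    C,D=ray(c,[((a+b)/2,i) for i in k]); Ct=Mt.T@(C-s["position"]);Dt=D@Mt
    print([(i,round(d[i]),round(float((Ct+Dt[j]*((-21.5-Ct[2])/Dt[j,2]))[0]),1)) for j,i in enumerate(k)])
E
python3 endrow.py
```

```text
t 12.625 car [-4.1 -0.  32.1] rot err [ 0.0008  0.0131 -0.0015] shift [ 4.2 -0.   0.9] F [16.  -0.6 -1.1] M [-0.29 -3.51  0.04]
[(137, 35, 68.4), (154, 5, 59.6), (165, 9, 53.7)]
[(137, 35, 68.4), (154, 6, 59.6), (165, 10, 53.7)]
[(138, 30, 67.9), (155, 22, 59.0), (166, 11, 53.1), (183, -9, 43.8)]
```

>>> send_path --steps '[{"finger_gap":0, "sx":3}, {"finger_gap":0, "sx":5}, {"finger_gap":0, "sx":5}, {"finger_gap":0, "sx":5}]'

```text
time_s: 13.18
position: [462.9, -44.7, 32.3]
tool_rot: [-0.226, 3.067, 0.01]
force: [20.8, -1.7, -1.7]
finger_gap: 0.597
gripper_force: 30.0
```

```bash
python3 go.py 0 0 31 -0.05;python3 endrow.py
```

```text
t 13.175 car [-1.6 -0.1 32.3] rot err [ 0.0014  0.017  -0.0013] shift [ 1.6 -0.1  1.1] F [20.8 -1.7 -1.7] M [-0.26 -4.69 -0.02]
[(140, 33, 66.9), (159, 5, 56.9), (170, 9, 51.0)]
[(141, 31, 66.3), (159, 5, 56.9), (170, 9, 51.0)]
[(141, 32, 66.4), (160, 21, 56.4), (170, 9, 51.0), (184, -9, 43.2)]
```

>>> send_path --steps '[{"finger_gap":0, "sx":2}, {"finger_gap":0, "sx":3}, {"finger_gap":0, "sx":3}]'

```text
time_s: 13.6
position: [460.4, -45.0, 32.1]
tool_rot: [-0.226, 3.066, 0.01]
force: [22.4, -2.0, -2.0]
finger_gap: 0.6
gripper_force: 30.0
```

```bash
python3 go.py 0 0 31 -0.05;python3 endrow.py
```

```text
t 13.6 car [ 1.  -0.1 32.1] rot err [ 0.0015  0.0176 -0.0013] shift [-0.9 -0.1  1.2] F [22.4 -2.  -2. ] M [-0.38 -4.88 -0.01]
[(144, 34, 64.8), (164, 5, 54.2), (175, 8, 48.2)]
[(144, 31, 64.8), (164, 5, 54.2), (175, 8, 48.2)]
[(145, 30, 64.3), (165, 20, 53.7), (170, -5, 51.0), (175, 6, 48.2), (180, -4, 45.4), (184, -7, 43.2)]
```

>>> send_path --steps '[{"finger_gap":0, "sx":-10}, {"finger_gap":0, "sx":-20}, {"finger_gap":0, "sx":-24, "sz":-30}, {"finger_gap":0, "sx":-24, "sz":-55}, {"finger_gap":0, "sx":-24, "sz":-55}, {"finger_gap":0, "sx":-24, "sz":-55}]'

```text
time_s: 14.4
position: [470.7, -43.7, 85.4]
tool_rot: [-0.227, 3.084, 0.006]
force: [-0.1, 0.4, -4.4]
finger_gap: 0.598
gripper_force: 30.0
```

```bash
python3 go.py 20.2 0 110 0.64;python3 endrow.py; sed -i 's/^for rows,L,Q.*/for rows,L,Q in((list(range(182,280,4)),(205,208),(309,304)),):/; s/^print(T)//' prof2.py; python3 prof2.py
```

```text
t 14.4 car [-9.4  0.  85.4] rot err [ 5.000e-04  6.891e-01 -1.700e-03] shift [ 28.3  -0.  -26. ] F [-0.1  0.4 -4.4] M [ 0.07  0.11 -0.  ]
[(130, 5, 72.0), (159, -30, 56.9), (168, 34, 52.1)]
[(130, 17, 72.0), (134, -5, 69.9), (144, -8, 64.8), (170, 6, 50.9)]
[(131, 22, 71.5), (138, -14, 67.9), (151, 5, 61.1), (154, -7, 59.6), (160, -32, 56.4), (168, 45, 52.0), (186, -9, 42.1)]
w1 world slope 0.0023 z(0) 37.7 x 16.8 -44.8 rms 0.65
now tool slope 0.2804 z(0) -26.5 x 42.6 -10.2 rms 0.68
```

The top plate is back flush, with its end at about 48 mm. But the pile has rotated in the grip, plain end dipping about 0.28 rad. I'll rotate it back by pressing the underside of that end on the wall's top edge.

>>> send_path --steps '[{"finger_gap":0, "sx":8, "sz":7, "ry":0.03}, {"finger_gap":0, "sx":15.1, "sz":14.3, "ry":0.05}, {"finger_gap":0, "sx":15.1, "sz":14.3, "ry":0.05}, {"finger_gap":0, "sx":15.1, "sz":14.3, "ry":0.05}]'

```text
time_s: 15.0
position: [457.0, -45.2, 70.9]
tool_rot: [0.231, -3.133, -0.0]
force: [0.5, 0.1, -4.2]
finger_gap: 0.599
gripper_force: 30.0
```

```bash
python3 go.py 5 0 52 0
```

```text
t 15.0 car [ 4.3 -0.4 70.9] rot err [ 0.0002 -0.0002 -0.0009] shift [ 0.6 -0.4 18.9] F [ 0.5  0.1 -4.2] M [ 0.16 -0.04  0.02]
```

>>> send_path --steps '[{"finger_gap":0, "sz":9}, {"finger_gap":0, "sz":18}, {"finger_gap":0, "sz":18}]'

```text
time_s: 15.38
position: [457.6, -45.0, 52.5]
tool_rot: [-0.232, 3.133, 0.001]
force: [2.4, -0.2, -4.9]
finger_gap: 0.603
gripper_force: 30.0
```

```bash
python3 go.py 5 0 42 0; python3 prof2.py
```

```text
t 15.375 car [ 3.7 -0.5 52.5] rot err [ 0.0003  0.0004 -0.0007] shift [ 1.3 -0.5 10.5] F [ 2.4 -0.2 -4.9] M [ 0.19 -0.61 -0.01]
w1 world slope 0.0023 z(0) 37.7 x 16.8 -44.8 rms 0.65
now tool slope 0.352 z(0) -27.7 x 41.4 -6.7 rms 1.71
```

>>> send_path --steps '[{"finger_gap":0, "sx":-4, "sz":-8}, {"finger_gap":0, "sx":-4, "sz":-20}, {"finger_gap":0, "sx":8, "sz":-20}, {"finger_gap":0, "sx":8, "sz":-20}, {"finger_gap":0, "sx":8, "sz":-20}]'

```text
time_s: 16.05
position: [448.9, -46.7, 73.1]
tool_rot: [0.231, -3.133, 0.0]
force: [1.1, 0.4, -3.4]
finger_gap: 0.595
gripper_force: 30.0
```

```bash
python3 go.py 12 0 52 0;python3 prof2.py
```

```text
t 16.05 car [12.6 -0.2 73.1] rot err [-0.0001 -0.0001 -0.0014] shift [-0.6 -0.2 21.1] F [ 1.1  0.4 -3.4] M [ 0.11 -0.04 -0.02]
w1 world slope 0.0023 z(0) 37.7 x 16.8 -44.8 rms 0.65
now tool slope -0.0309 z(0) -24.6 x 48.0 -9.8 rms 5.73
```

>>> send_path --steps '[{"finger_gap":0, "sz":9}, {"finger_gap":0, "sz":18}, {"finger_gap":0, "sz":18}]'

```text
time_s: 16.48
position: [449.0, -46.3, 54.2]
tool_rot: [0.232, -3.132, -0.0]
force: [0.2, -0.4, -4.2]
finger_gap: 0.6
gripper_force: 30.0
```

```bash
python3 go.py 12 0 42 0; python3 prof2.py
```

```text
t 16.475 car [12.5 -0.6 54.2] rot err [ 0.0001 -0.0013 -0.0005] shift [-0.5 -0.6 12.2] F [ 0.2 -0.4 -4.2] M [ 0.12 -0.03  0.06]
w1 world slope 0.0023 z(0) 37.7 x 16.8 -44.8 rms 0.65
now tool slope 0.2997 z(0) -26.9 x 42.5 -8.8 rms 1.34
```

>>> send_path --steps '[{"finger_gap":0, "sz":4}, {"finger_gap":0, "sz":6}, {"finger_gap":0, "sz":6}]'

```text
time_s: 16.9
position: [449.4, -46.4, 49.1]
tool_rot: [-0.231, 3.133, 0.0]
force: [1.2, 0.2, -0.8]
finger_gap: 0.6
gripper_force: 30.0
```

```bash
python3 go.py 12 0 42 0
```

```text
t 16.9 car [12.  -0.3 49.1] rot err [-0.      0.0005 -0.001 ] shift [-0.  -0.3  7.1] F [ 1.2  0.2 -0.8] M [ 0.15 -0.2  -0.01]
```

>>> send_path --steps '[{"finger_gap":0, "sz":3}, {"finger_gap":0, "sz":6}, {"finger_gap":0, "sz":6}]'

```text
time_s: 17.27
position: [449.3, -46.5, 42.9]
tool_rot: [0.231, -3.133, 0.0]
force: [2.1, -0.4, -1.1]
finger_gap: 0.6
gripper_force: 30.0
```

```bash
python3 go.py 12 0 42 0; python3 prof2.py
```

```text
t 17.275 car [12.2 -0.3 42.9] rot err [-0.0001 -0.     -0.001 ] shift [-0.2 -0.3  0.9] F [ 2.1 -0.4 -1.1] M [ 0.17 -0.34 -0.02]
w1 world slope 0.0023 z(0) 37.7 x 16.8 -44.8 rms 0.65
now tool slope 0.0581 z(0) -27.2 x 45.3 -9.1 rms 1.44
```

>>> send_path --steps '[{"finger_gap":0, "sz":3}, {"finger_gap":0, "sz":5}, {"finger_gap":0, "sz":5}, {"finger_gap":0, "sx":-16, "sz":-30}, {"finger_gap":0, "sx":-32, "sz":-45}, {"finger_gap":0, "sx":-32, "sz":-45}, {"finger_gap":0, "sx":-32, "sz":-45}]'

```text
time_s: 18.2
position: [479.0, -42.4, 87.1]
tool_rot: [0.23, -3.131, 0.001]
force: [-0.6, 0.7, -4.1]
finger_gap: 0.6
gripper_force: 30.0
```

```bash
python3 go.py 20.2 0 110 0.52; python3 endrow.py; python3 prof2.py
```

```text
t 18.2 car [-17.8   0.1  87.1] rot err [ 1.000e-04  5.174e-01 -1.500e-03] shift [ 38.1  -0.  -22.8] F [-0.6  0.7 -4.1] M [ 0.1  -0.07  0.  ]
[(131, -5, 71.5), (144, 8, 64.8), (148, -8, 62.7), (153, -35, 60.1), (172, 32, 49.9)]
[(147, -24, 63.2), (177, 8, 47.1), (183, -4, 43.8)]
[(146, 9, 63.8), (153, -46, 60.1), (173, 35, 49.3), (178, 17, 46.6), (206, -5, 30.5), (211, -11, 27.5)]
w1 world slope 0.0023 z(0) 37.7 x 16.8 -44.8 rms 0.65
now tool slope -0.1482 z(0) -26.5 x 47.6 -13.9 rms 0.59
```

Good: about 3 N turned it, and the slope is now -0.15 (plain end up), which helps entry. The plates are flush within about 4 mm. I'll approach with tool tilt 0.37, giving a pile tilt of about 0.52.

>>> send_path --steps '[{"finger_gap":0, "sx":12, "sz":-12, "ry":0.12}, {"finger_gap":0, "sx":24, "sz":-23, "ry":0.25}, {"finger_gap":0, "sx":36.5, "sz":-23, "ry":0.37}, {"finger_gap":0, "sx":36.5, "sz":-23, "ry":0.37}, {"finger_gap":0, "sx":36.5, "sz":-23, "ry":0.37}, {"finger_gap":0, "sx":36.5, "sz":-23, "ry":0.37}]'

```text
time_s: 19.05
position: [444.2, -47.4, 111.1]
tool_rot: [0.204, -2.766, 0.039]
force: [0.4, 0.7, -3.6]
finger_gap: 0.6
gripper_force: 30.0
```

```bash
python3 go.py 18.7 0 55 0.37; sed 's/182,280/196,280/' prof2.py > p3.py; python3 p3.py|tail -1
```

```text
t 19.05 car [ 17.3  -0.2 111.1] rot err [-0.0002  0.0011 -0.001 ] shift [-19.   -0.2  52.8] F [ 0.4  0.7 -3.6] M [ 0.2  -0.66 -0.  ]
now tool slope -0.1576 z(0) -26.3 x 40.0 -12.6 rms 0.65
```

>>> send_path --steps '[{"finger_gap":0, "sx":-9, "sz":26}, {"finger_gap":0, "sx":-19, "sz":52.5}, {"finger_gap":0, "sx":-19, "sz":52.5}, {"finger_gap":0, "sx":-19, "sz":52.5}]'

```text
time_s: 19.6
position: [443.7, -47.3, 56.0]
tool_rot: [0.204, -2.766, 0.038]
force: [0.1, -0.2, -3.6]
finger_gap: 0.599
gripper_force: 30.0
```

```bash
python3 go.py 18.7 0 36 0.37
```

```text
t 19.6 car [17.9 -0.4 56. ] rot err [ 0.0002  0.0007 -0.001 ] shift [-6.5 -0.4 19. ] F [ 0.1 -0.2 -3.6] M [ 0.21 -0.67  0.  ]
```

>>> send_path --steps '[{"finger_gap":0, "sx":-3.5, "sz":9}, {"finger_gap":0, "sx":-7, "sz":17.7}, {"finger_gap":0, "sx":-7, "sz":17.7}, {"finger_gap":0, "sx":-7, "sz":17.7}]'

```text
time_s: 20.1
position: [443.6, -47.3, 36.2]
tool_rot: [0.204, -2.765, 0.038]
force: [-0.4, 0.5, -3.6]
finger_gap: 0.602
gripper_force: 30.0
```

```bash
python3 go.py 12 0 35.5 0.37
```

```text
t 20.1 car [18.  -0.4 36.2] rot err [ 0.0005 -0.0002 -0.001 ] shift [-5.8 -0.4 -1.5] F [-0.4  0.5 -3.6] M [ 0.19 -0.74 -0.01]
```

>>> send_path --steps '[{"finger_gap":0, "sx":-3, "sz":-0.9}, {"finger_gap":0, "sx":-5.8, "sz":-1.7}, {"finger_gap":0, "sx":-5.8, "sz":-1.7}]'

```text
time_s: 20.48
position: [449.9, -46.4, 35.7]
tool_rot: [0.204, -2.765, 0.038]
force: [0.1, 1.0, -4.9]
finger_gap: 0.603
gripper_force: 30.0
```

```bash
python3 go.py 6 0 35 0.37
```

```text
t 20.475 car [11.6 -0.3 35.7] rot err [ 0.0004  0.0005 -0.0012] shift [-5.4 -0.3 -1.3] F [ 0.1  1.  -4.9] M [ 0.2  -0.68 -0.02]
```

>>> send_path --steps '[{"finger_gap":0, "sx":-3, "sz":-1}, {"finger_gap":0, "sx":-5.8, "sz":-1.7}, {"finger_gap":0, "sx":-5.8, "sz":-1.7}]'

```text
time_s: 20.85
position: [453.8, -46.0, 35.1]
tool_rot: [0.203, -2.761, 0.039]
force: [-4.4, -0.9, -4.1]
finger_gap: 0.601
gripper_force: 30.0
```

```bash
python3 go.py 5 0 34 0.37
```

```text
t 20.85 car [ 7.7 -0.1 35.1] rot err [ 0.0001 -0.0036 -0.0014] shift [-2.9 -0.1  0. ] F [-4.4 -0.9 -4.1] M [ 0.1   0.36 -0.08]
```

Contact force is about 4.4 N at the expected spring-plate position, so the pile is under the lip. Now I'll push the spring back and rotate down.

>>> send_path --steps '[{"finger_gap":0, "sx":-3.5, "sz":1, "ry":-0.03}, {"finger_gap":0, "sx":-6.5, "sz":2, "ry":-0.07}, {"finger_gap":0, "sx":-6.5, "sz":2, "ry":-0.07}]'

```text
time_s: 21.22
position: [457.3, -45.6, 30.8]
tool_rot: [0.208, -2.829, 0.033]
force: [-8.2, -0.4, -6.5]
finger_gap: 0.599
gripper_force: 30.0
```

```bash
python3 go.py -3.2 0 25.8 0.2
```

```text
t 21.225 car [ 4.2  0.  30.8] rot err [-0.0004 -0.1058 -0.0013] shift [-8.6  0.   2.5] F [-8.2 -0.4 -6.5] M [ 0.14  1.17 -0.1 ]
```

```bash
sed 's/182,280/200,280/' prof2.py > p3.py; python3 p3.py|tail -1
```

```text
now tool slope -0.1744 z(0) -26.4 x 38.2 -12.3 rms 0.73
```

>>> send_path --steps '[{"finger_gap":0, "sx":-2.6, "sz":2, "ry":-0.05}, {"finger_gap":0, "sx":-5.2, "sz":3.9, "ry":-0.1}, {"finger_gap":0, "sx":-5.2, "sz":3.9, "ry":-0.1}]'

```text
time_s: 21.65
position: [460.9, -45.2, 25.5]
tool_rot: [0.216, -2.929, 0.024]
force: [-6.1, -0.7, -6.6]
finger_gap: 0.597
gripper_force: 30.0
```

```bash
python3 go.py -6 0 18 0.02;python3 p3.py|tail -1
```

```text
t 21.65 car [ 0.5  0.1 25.5] rot err [-0.0008 -0.1855 -0.0013] shift [-7.9  0.1  6. ] F [-6.1 -0.7 -6.6] M [ 0.04  1.14 -0.07]
now tool slope -0.1316 z(0) -27.3 x 38.0 -8.0 rms 1.59
```

>>> send_path --steps '[{"finger_gap":0, "sx":-4.5, "sz":0.2}, {"finger_gap":0, "sx":-4.8, "sz":2.5, "ry":-0.05}, {"finger_gap":0, "sx":-5.6, "sz":5, "ry":-0.11}, {"finger_gap":0, "sx":-6.7, "sz":7.5, "ry":-0.18}, {"finger_gap":0, "sx":-6.7, "sz":7.5, "ry":-0.18}]'

```text
time_s: 22.32
position: [465.1, -44.3, 16.6]
tool_rot: [0.23, -3.107, 0.005]
force: [-7.3, -0.2, -4.1]
finger_gap: 0.601
gripper_force: 30.0
```

```bash
python3 go.py -9 0 8 -0.15;python3 p3.py|tail -1
```

```text
t 22.325 car [-3.8 -0.1 16.6] rot err [-0.0015 -0.1761 -0.0005] shift [-5.4 -0.1  8.5] F [-7.3 -0.2 -4.1] M [ 0.11  1.57 -0.05]
now tool slope -0.1327 z(0) -27.3 x 38.1 -8.0 rms 1.56
```

>>> send_path --steps '[{"finger_gap":0, "sx":-1.5, "sz":2.5, "ry":-0.05}, {"finger_gap":0, "sx":-2.5, "sz":5.5, "ry":-0.1}, {"finger_gap":0, "sx":-3, "sz":8.5, "ry":-0.15}, {"finger_gap":0, "sx":-3, "sz":8.5, "ry":-0.15}, {"finger_gap":0, "sx":-3, "sz":8.5, "ry":-0.15}]'

```text
time_s: 23.0
position: [469.9, -44.4, 7.9]
tool_rot: [-0.219, 3.007, 0.011]
force: [-6.8, -5.4, -7.9]
finger_gap: 0.599
gripper_force: 30.0
```

```bash
python3 go.py -9 0 8 -0.15;python3 p3.py|tail -1
```

```text
t 23.0 car [-8.5  0.7  7.9] rot err [-0.0024 -0.0229 -0.0025] shift [-0.5  0.7 -0. ] F [-6.8 -5.4 -7.9] M [-1.08  2.07 -0.37]
now tool slope -0.1232 z(0) -27.1 x 37.7 -9.8 rms 1.13
```

>>> send_path --steps '[{"finger_gap":0.7}, {"finger_gap":0.8}, {"finger_gap":1}, {"finger_gap":1}]'

```text
time_s: 23.55
position: [472.8, -42.9, 8.7]
tool_rot: [-0.222, 3.003, 0.014]
force: [1.1, -0.2, -0.3]
finger_gap: 0.961
gripper_force: 0.0
```

```bash
python3 go.py -9 0 60 0
```

```text
t 23.55 car [-11.6  -0.4   8.7] rot err [-0.0004  0.1307 -0.0007] shift [ -4.1  -0.4 -51.2] F [ 1.1 -0.2 -0.3] M [0.07 0.08 0.02]
```

>>> send_path --steps '[{"finger_gap":1, "sz":-15}, {"finger_gap":1, "sz":-40}, {"finger_gap":1, "sz":-80}, {"finger_gap":1, "sz":-80}, {"finger_gap":1, "sz":-80}]'

```text
time_s: 24.18
position: [462.6, -44.9, 89.1]
tool_rot: [-0.22, 3.001, 0.015]
force: [0.6, -0.5, -0.3]
finger_gap: 0.999
gripper_force: 0.0
```

```bash
python3 go.py -75 0 150 0
```

```text
t 24.175 car [-1.2  0.  89.1] rot err [-1.000e-04  1.327e-01 -2.300e-03] shift [-81.2   0.2 -50.6] F [ 0.6 -0.5 -0.3] M [ 0.06  0.01 -0.03]
```

>>> send_path --steps '[{"finger_gap":1, "sx":-6, "sz":-15, "ry":0.06}, {"finger_gap":1, "sx":-13, "sz":-29.5, "ry":0.132}, {"finger_gap":1, "sx":-13, "sz":-29.5, "ry":0.132}, {"finger_gap":1, "sx":-13, "sz":-29.5, "ry":0.132}]'

```text
time_s: 24.68
position: [470.3, -43.8, 117.5]
tool_rot: [0.23, -3.131, 0.002]
force: [-0.6, 0.7, -0.4]
finger_gap: 1.002
gripper_force: 0.0
```

```bash
cat > rect.py <<'E'
from h import *
import go
np.set_printoptions(linewidth=220)
e=np.array([[np.cos(go.Y),-np.sin(go.Y),0],[np.sin(go.Y),np.cos(go.Y),0],[0,0,1]])
c=env.get_calibration("wrist");im=env.capture("wrist");cv2.imwrite("pics/rel.png",im[:,:,::-1])
xs=np.arange(-60,62,1.0);ys=np.arange(-40,40.5,1.0)
X,Yg=np.meshgrid(xs,ys,indexing="ij")
P=np.c_[X.ravel(),Yg.ravel(),np.full(X.size,34.)]@e.T+[*go.CAR,0]
m=proj(c,P).astype(np.float32).reshape(*X.shape,2)
g=cv2.remap(im,m[...,0],m[...,1],cv2.INTER_LINEAR); np.save("rect.npy",g)
G=g.astype(int)
print("along x, mean rgb |y|<8");k=[(int(x),*G[i,32:49].mean(0).round().astype(int)) for i,x in enumerate(xs) if i%2==0];print(k)
for x0 in(-25,-10,5,20,30,42):
    i=int(x0+60); print(x0,G[i-1:i+2].mean((0,2)).round().astype(int).tolist())
E
python3 rect.py
```

```text
along x, mean rgb |y|<8
[(-60, np.int64(139), np.int64(143), np.int64(151)), (-58, np.int64(142), np.int64(147), np.int64(154)), (-56, np.int64(141), np.int64(147), np.int64(154)), (-54, np.int64(141), np.int64(147), np.int64(155)), (-52, np.int64(140), np.int64(145), np.int64(153)), (-50, np.int64(139), np.int64(143), np.int64(151)), (-48, np.int64(142), np.int64(146), np.int64(154)), (-46, np.int64(144), np.int64(149), np.int64(157)), (-44, np.int64(119), np.int64(123), np.int64(130)), (-42, np.int64(92), np.int64(95), np.int64(96)), (-40, np.int64(135), np.int64(141), np.int64(138)), (-38, np.int64(151), np.int64(157), np.int64(154)), (-36, np.int64(231), np.int64(234), np.int64(232)), (-34, np.int64(253), np.int64(254), np.int64(254)), (-32, np.int64(253), np.int64(254), np.int64(254)), (-30, np.int64(253), np.int64(254), np.int64(254)), (-28, np.int64(253), np.int64(254), np.int64(254)), (-26, np.int64(253), np.int64(254), np.int64(254)), (-
[... 3838 characters left out ...]
 199, 198, 200, 199, 198, 199, 199, 199, 199, 200, 198, 199, 199, 198, 198, 198, 198, 198, 198, 196, 190, 182, 162, 150, 144, 141, 140, 140, 140, 140, 141, 141, 142, 163, 206, 230, 250, 237, 175, 143, 140, 140, 141, 140, 141, 139, 129, 96, 57, 42, 38, 37, 38, 41, 39, 38, 35, 27, 21, 20, 22]
42 [193, 192, 193, 194, 194, 192, 183, 157, 124, 111, 110, 126, 171, 198, 200, 200, 201, 200, 200, 201, 201, 199, 200, 199, 200, 199, 199, 199, 199, 199, 199, 199, 198, 199, 198, 198, 199, 198, 198, 198, 197, 198, 197, 197, 197, 197, 197, 197, 197, 197, 196, 194, 194, 221, 251, 254, 253, 249, 217, 150, 141, 140, 140, 141, 141, 141, 137, 134, 126, 114, 111, 110, 112, 121, 131, 136, 137, 137, 135, 135, 134]
```

The rectified view at z = 34 shows the top plate 56 mm wide, spanning y -28 to +28 at every section, so it is level and at the right height. Its end is at x ≈ 49, against the wall, and the gripper is clear. Handing in.

```bash
python3 -c "
from bench import env
print(env.finish_job())"
```

```text
the job is handed in; nothing more can be done
None
```

The pile is in the carrier and handed in. The top plate measures level at the right height against the plain end wall, and the gripper is clear. The lower two plates and the spring reading could not be seen directly, and no verdict came back.

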